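# Set the burr gap of a coffee grinder

## Task

The coffee grinder's hopper is off so that its burr gap can be set: turn the adjusting dial clockwise until you feel it bottom, gently and without forcing it, then back it off a quarter of a turn. After that, swing the locking lever round to its stop, let go, and leave the other things where they stand.

Things in the scene. Friction and masses are not known exactly. Their poses are not given: they have to be found in the camera images.
- grinder: Coffee grinder, fixed to the worktop: black housing 170 (x) by 220 (y) by 110 mm high with a flat steel deck on top. Origin at the centre of its underside, x pointing from its drawer front to its back, z up.
- dial: Adjusting dial on the deck, 20 mm to the front and 45 mm to the +y side of the grinder's centre: black disc 48 mm across, 8 mm thick, with an aluminium grip bar 44 mm long, 14 mm thick, its top 38 mm above the disc's underside. Origin on the axis at the disc's underside, 6 mm above the deck; x along the bar towards the end with a dimple, z up. It turns at constant height.
- dial_grip (a point): Grip point of the dial, on its axis 30 mm above the disc's underside; axes as the dial. Clockwise from above screws it in, with about 0.05 N m, until the burrs touch: a place that differs each time, cannot be seen, 1.2 to 2.6 rad clockwise of the start. There it meets a springy stop (2.5 N m per rad, springs back). Above 0.6 N m the burrs are forced and spoilt. It stays where left.
- lock (a joint): Locking lever, flat on the deck: 50 mm from a vertical pivot to an upright round black knob, 16 mm across. Value in rad: 0 = open, pointing to the grinder's front (-x); it grows anticlockwise seen from above (towards the grinder's -y side) to the stop at 1.4, which is locked. Starts at 0 to 0.25, needs about 0.12 N m and stays where it is left.
- lock_knob (a point): Point on the axis of the lever's knob, 34 mm above the deck, 8 mm below the knob's top; the knob stands free from 16 mm above the deck; x points from the knob to the pivot, z up.
- lock_pivot (a point): Point on the lever's pivot axis at the height of lock_knob, 20 mm towards the front and 55 mm to the -y side of the grinder's centre.
- hopper: Bystander: amber hopper, 120 mm across, 100 mm high, upright on the worktop beside the grinder. Origin at the centre of its underside.
- hopper_lid: Bystander: flat black lid, 116 mm across, 22 mm high with its knob, in front of the grinder. Origin at the centre of its underside.
- mug: Bystander: white mug, 80 mm across, 90 mm high, in front of the grinder. Origin at the centre of its underside.
- bean_jar: Bystander: jar, 76 mm across, 120 mm high, beside the grinder. Origin at the centre of its underside.
- tamper: Bystander: steel tamper, 58 mm across, 80 mm high, behind the grinder. Origin at the centre of its underside.
- spoon: Bystander: spoon lying behind the grinder. Origin under its middle.

How it is judged:
By the outcome, as a careful person would: the job done as asked, in the order asked, and still so for the second after the job is handed in, with the robot touching nothing.
It also fails if it takes over 72 s, if anything falls off the work surface, if the arm or the gripper's body presses on something with over 40 N, if the wrist force passes 120 N, or if a joint passes its speed limit or range.

## Robot

A 7-joint arm with a two-finger parallel gripper is mounted at the origin on the work surface. World frame = base frame: x ahead of the robot, y to its left, z up, the work surface at z = 0. Lengths are in m, angles in rad, forces in N, time in s.
With the tool pointing down it reaches from about 0.35 to 0.9 m from the base axis. Payload 8.1 kg.
Tool frame: the origin (TCP) lies at the very end of the fingers, on their centre line; the grasp point (between the pads) lies 19 mm behind it (bot.grasp_offset is the distance from the TCP to the grasp point, in m); z points along the fingers, y is the line along which they close (so a half turn about z gives the same grasp; the last joint's range is limited). The gripper opens to 85 mm and grips with 20 to 120 N. Pads are 22 mm wide; open, the fingers measure 114 mm over their backs; the gripper's body (76 mm by 85 mm) begins 54 mm behind the grasp point. The pads swing forward as they close: fully open they stand 13 mm farther back than shut.
Start: joints at [1.008, 0.434, 0.025, 1.573, -0.012, 1.134, -0.075], TCP at [0.277, -0.56, 0.231] pointing down, gripper open.
Joint ranges: [-2.62, 2.62], [-0.44, 2.09], [-1.27, 1.32], [0.08, 2.57], [-1.32, 4.46], [0.12, 2], [-2.74, 2.74]. Speed limits (rad/s): [2.22, 2.22, 3.01, 3.01, 3.14, 3.14, 3.14].

## Interface

Orientations are given as a unit quaternion [w, x, y, z].
In Python, from cell import bot, optics, job gives the robot as it stands.
- The arm moves only by the tool arm_command, never from a script. Its argument "steps" is a list of rows, each a list of 2 entries, a list of its own where there are three numbers: the shift along the tool's x, y, z in units of 50 mm (1.0 is 50 mm), then the turn, a rotation vector about the tool's x, y, z in degrees. A call has 1 to 20 rows; each row shifts and turns the commanded pose from where the row before left it, along the tool's axes as they then stand; what a row does not reach is not made up. A row lasts 1/10 s, in which the tool goes at most 50 mm and 8.59 degrees, less where a joint would pass 70% of its speed; a pose out of reach is approached as far as the arm can. A call is refused whole if a number of a shift passes 1 or a number of a turn 8.59, either way. A call with a gripper value outside its range is refused whole. "jaw" is the opening, from 0 (shut) to 1 (fully open), set as the call begins (left out, the last holds). The fingers move at their own pace and stop on an object; "newtons" is the grip in N (left out, the last holds). Time passes only in rows, so rows that do not move let the fingers close. It gives the time, the measured TCP pose, the force, the opening and the grip force at its end, in the units of the state.
- bot.observe(): the state, without advancing time (a new reading comes with each control period).
- optics.capture(name): name is "scene" or "top"; returns a dict with "img" (480x640x3 uint8, red, green, blue), "z_map" (480x640 float32, m along the optical axis (not along the pixel's ray), 0 where there is no reading), "intrinsics" (3x3 intrinsics, pixels), "world_from_camera" (4x4, takes a point from camera to world coordinates). Camera axes: x right, y up, looking along -z (the intrinsics and any distortion apply to the point x, -y, -z); pixel columns grow to the right and rows downward; lengths in m; the calibration is good to about 2 mm. A picture is of the moment at which its call begins.
- job.close_job(): hands the job in; it is judged then, once.
The state is a dict: "time_s": time; "qpos": joint angles; "joint_velocities": joint speeds; "effort": joint torques, N m; "ee_pos": TCP position; "orientation": TCP orientation; "ft_force": force on the tool from outside, world axes, zero at the start; "ft_torque": the same for the moment, N m; "gripper_width": finger opening in m; "gripper_force": force on a finger pad.
Only numpy, scipy, OpenCV 4.12 (cv2) and the standard library are available. Lean on these libraries where they do the work, as an engineer would, in place of code of your own. Each camera call takes 0.05 s, during which the arm holds its last target. There are 200 camera calls.

## Working session

There is one attempt and no reset: what is moved stays moved. The work goes in short steps, Python scripts to look and compute and a tool call to move; the robot and the scene stay as the last step left them, time stands still between calls to the robot, and variables do not carry over. Pictures are saved under pics/ and viewed, at most 10 in all, crops included, and the job is handed in when it is done.

Besides the shell and the picture viewer there is one more tool, called after "Call:" by a JSON object that holds its "fn" and its "kwargs". arm_command: Moves the arm, as the interface text tells. Its arguments: {"type":"object","properties":{"steps":{"type":"array","items":{"type":"array"}},"jaw":{"type":"number"},"newtons":{"type":"number"}},"required":["steps"]}

```bash
mkdir -p pics; ls; python3 - <<'E'
from cell import bot,optics,job
import cv2,numpy as np
s=bot.observe();print(s)
for n in("scene","top"):
    c=optics.capture(n);np.savez(n+"0.npz",**c);cv2.imwrite(f"pics/{n}0.png",c["img"][:,:,::-1]);print(c["intrinsics"],c["world_from_camera"])
E
```

```text
pics
{'time_s': 0.0, 'qpos': array([ 1.00841553,  0.43523199,  0.02496554,  1.5740797 , -0.01159442,
        1.13398862, -0.07508345]), 'joint_velocities': array([-0.00087788, -0.00129794, -0.00097466,  0.00021805, -0.00087435,
        0.00043106,  0.00109379]), 'effort': array([ 1.47522123e-04, -6.70474577e+01,  1.02511737e+00, -3.16207051e+01,
        1.56497397e-02,  1.23467782e-02, -3.02932335e-05]), 'ee_pos': array([ 0.27707813, -0.55967529,  0.23052701]), 'orientation': array([-7.41167302e-04,  9.73696087e-01,  2.27849334e-01, -2.47464127e-04]), 'ft_force': array([-0.93317711,  0.40589489, -0.28516093]), 'ft_torque': array([-0.0089762 ,  0.01794347,  0.04877349]), 'gripper_force': 0.0, 'gripper_width': 0.08558836599683498}
[[604.84494502   0.         308.85140374]
 [  0.         604.84494502 242.56173509]
 [  0.           0.           1.        ]] [[ 0.50410844 -0.49268065  0.70932394  1.30432221]
 [ 0.86337979  0.30766572 -0.39989641 -0.42776001]
 [-0.02121344  0.81400711  0.5804674   0.70401623]
 [ 0.          0.          0.          1.        ]]
[[482.44951497   0.         315.33969237]
 [  0.         482.44951497 240.30078963]
 [  0.           0.           1.        ]] [[-0.00217027  0.98432965 -0.17632477  0.39700139]
 [-0.99978152  0.00152994  0.0208465   0.02262876]
 [ 0.02078959  0.17633149  0.98411127  1.07653725]
 [ 0.          0.          0.          1.        ]]
```

View pics/top0.png

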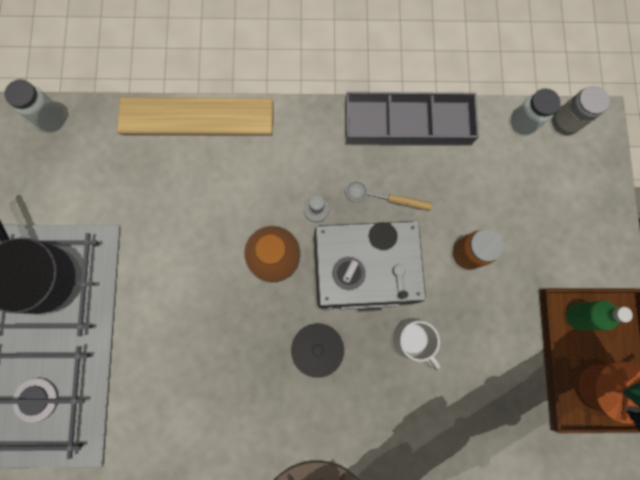

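View pics/scene0.png

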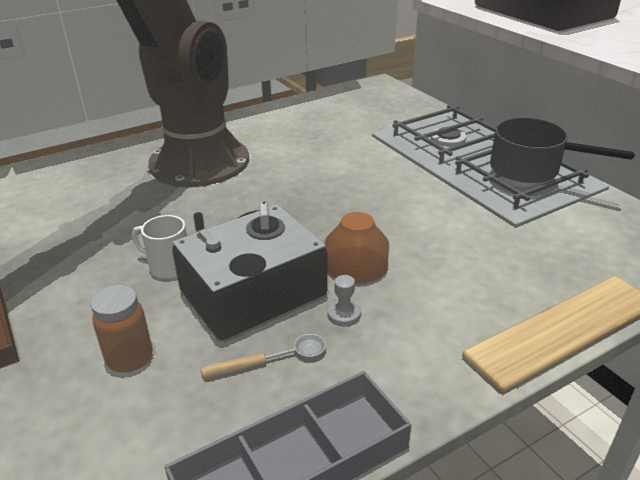

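The top view shows the deck at about (316–424, 222–306), the dial and its bar near (350,271), the lever pivot at (399,269) and the knob at (403,294). The scene view agrees: bar at (264,215), knob at (199,221). Next I'll measure them.

```bash
cat > h.py <<'E'
import numpy as np,cv2
def world(c):
    K,T,z=c["intrinsics"],c["world_from_camera"],c["z_map"]
    v,u=np.mgrid[:480,:640]
    p=np.stack([(u-K[0,2])/K[0,0]*z,-(v-K[1,2])/K[1,1]*z,-z],-1)
    return p@T[:3,:3].T+T[:3,3]
def ray(c,u,v,h):
    K,T=c["intrinsics"],c["world_from_camera"]
    d=T[:3,:3]@np.array([(u-K[0,2])/K[0,0],-(v-K[1,2])/K[1,1],-1]);o=T[:3,3]
    return o+d*(h-o[2])/d[2]
E
python3 - <<'E'
from h import *
for n,box in(("top",(300,440,210,320)),("scene",(165,335,185,300))):
    c=dict(np.load(n+"0.npz"));w=world(c);x0,x1,y0,y1=box
    m=np.zeros((480,640),bool);m[y0:y1,x0:x1]=1;m&=c["z_map"]>0
    d=m&(abs(w[...,2]-.11)<.005)
    print(n,"deck h",np.median(w[d][:,2]))
    r=cv2.minAreaRect(w[d][:,:2].astype(np.float32)*1000);print(r,)
    hi=m&(w[...,2]>.140)&(w[...,2]<.165)
    k,l,st,ce=cv2.connectedComponentsWithStats(hi.astype(np.uint8))
    for i in range(1,k):
        if st[i,4]<8: continue
        q=w[l==i];rr=cv2.minAreaRect(q[:,:2].astype(np.float32)*1000)
        print(st[i],ce[i],"h",np.percentile(q[:,2],[5,50,95]),rr)
        V=np.linalg.svd(q[:,:2]-q[:,:2].mean(0))[2][0] if len(q)<5000 else 0;print("mean",q.mean(0),"dir",np.degrees(np.arctan2(V[1],V[0])))
im=np.load("top0.npz")["img"][215:315,305:435,::-1];a=cv2.resize(im,None,fx=6,fy=6,interpolation=cv2.INTER_CUBIC)
cv2.imwrite("pics/topcrop.png",a)
E
```

```text
top deck h 0.11076998297241658
((525.5040283203125, -108.17134094238281), (164.89891052246094, 213.2708282470703), 3.0720672607421875)
[343 260  15  23 166] [350.10843373 271.07831325] h [0.14974286 0.15415317 0.15688311] ((502.5183410644531, -63.77155303955078), (13.5304536819458, 43.27012252807617), 62.95637130737305)
mean [ 0.50229551 -0.06372814  0.15372694] dir 153.77043238539497
[400 291   9   8  60] [403.9        294.48333333] h [0.14520911 0.15189602 0.15548729] ((457.5359191894531, -166.94287109375), (15.196977615356445, 13.456158638000488), 88.9301528930664)
mean [ 0.45747325 -0.16655466  0.15151176] dir -77.29062367022105
scene deck h 0.11062751514048552
((525.151123046875, -107.52387237548828), (166.51510620117188, 212.5191650390625), 2.8584232330322266)
[260 202   8  21 156] [263.45512821 211.38461538] h [0.14326965 0.15350041 0.15609526] ((504.97991943359375, -64.39144897460938), (12.560140609741211, 46.000213623046875), 62.11672592163086)
mean [ 0.50998294 -0.06690095  0.15205276] dir -27.507568929792058
[193 212  10  11  90] [197.53333333 217.        ] h [0.14214863 0.14993165 0.15321691] ((460.1683044433594, -167.64686584472656), (16.952472686767578, 14.99885082244873), 7.325613498687744)
mean [ 0.46108829 -0.16748858  0.1484745 ] dir -115.09733127604517
```

View pics/topcrop.png

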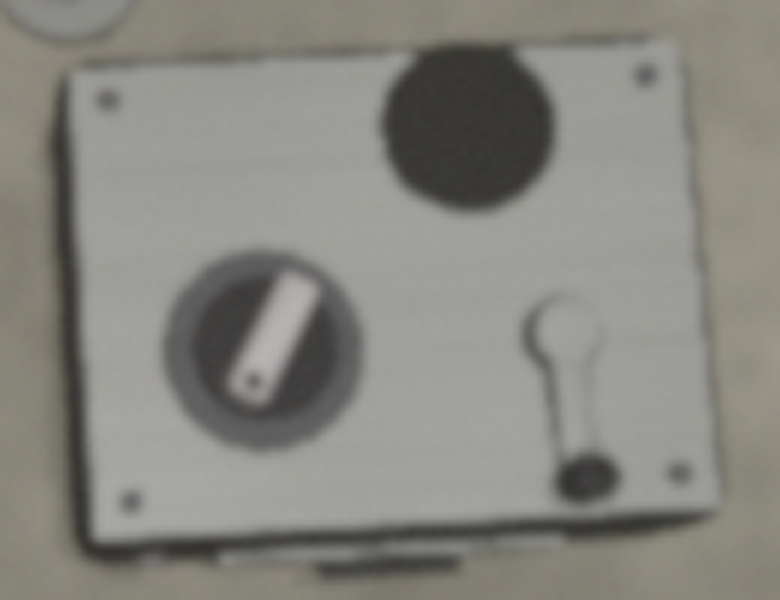

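Every measurement agrees with the sizes given. The grinder is at (525.3, −107.9) mm with yaw 2.9°, the dial at (503, −64) with its bar dimple towards 152.8°, and the lever pivot at (508, −164) with the knob at about (458, −167). First I move above the dial.

Call:
{"fn": "arm_command", "kwargs": {"steps": [[[0.5, -0.4, 0], [0, 0, 0]], [[0.6, -0.5, 0], [0, 0, 0]], [[0.6, -0.5, 0], [0, 0, 0]], [[0.6, -0.5, 0], [0, 0, 0]], [[0.6, -0.5, 0], [0, 0, 0]], [[0.6, -0.5, 0], [0, 0, 0]], [[0.6, -0.5, 0], [0, 0, 0]], [[0.6, -0.5, 0], [0, 0, 0]], [[0.6, -0.5, 0], [0, 0, 0]], [[0.6, -0.5, 0], [0, 0, 0]], [[0.6, -0.5, 0], [0, 0, 0]], [[0.6, -0.5, 0], [0, 0, 0]], [[0.6, -0.5, 0], [0, 0, 0]], [[0.6, -0.5, 0], [0, 0, 0]], [[0.15, 0, 0], [0, 0, 0]], [[0, 0, 0], [0, 0, 0]], [[0, 0, 0], [0, 0, 0]]], "jaw": 1.0}}

```text
time_s: 1.8
ee_pos: [0.5023, -0.0646, 0.2309]
orientation: [0.0, 0.974, 0.227, -0.001]
ft_force: [-0.4, -0.0, 0.6]
gripper_width: 0.0856
gripper_force: 0.0
```

Call:
{"fn": "arm_command", "kwargs": {"steps": [[[0, 0, 0], [0, 0, -4]], [[0, 0, 0], [0, 0, -8]], [[0, 0, 0], [0, 0, -8]], [[0, 0, 0], [0, 0, -8]], [[0, 0, 0], [0, 0, -8]], [[0, 0, 0], [0, 0, -8]], [[0, 0, 0], [0, 0, -8]], [[0, 0, 0], [0, 0, -8]], [[0, 0, 0], [0, 0, -8]], [[0, 0, 0], [0, 0, -8]], [[0, 0, 0], [0, 0, -8]], [[0, 0, 0], [0, 0, -8]], [[0, 0, 0], [0, 0, -8]], [[0, 0, 0], [0, 0, -8]], [[0, 0, 0], [0, 0, -8]], [[0, 0, 0], [0, 0, -8]], [[0, 0, 0], [0, 0, -2.5]], [[0, 0, 0], [0, 0, 0]], [[0, 0, 0], [0, 0, 0]]]}}

```text
time_s: 3.7
ee_pos: [0.5024, -0.0648, 0.2312]
orientation: [-0.0, 0.237, 0.972, -0.0]
ft_force: [-0.1, 0.5, 0.8]
gripper_width: 0.0852
gripper_force: 0.0
```

```bash
cat > st.py <<'E'
from cell import bot
import numpy as np
from scipy.spatial.transform import Rotation as R
def st(tgt=None):
    s=bot.observe();q=s["orientation"];r=R.from_quat([q[1],q[2],q[3],q[0]]).as_matrix()
    print("t",s["time_s"],"p",s["ee_pos"].round(4),"xang",np.degrees(np.arctan2(r[1,0],r[0,0])).round(2),"z",r[:,2].round(4),"w",round(s["gripper_width"],4),"gf",s["gripper_force"])
    print("q",s["qpos"].round(3),"F",s["ft_force"].round(2),"T",s["ft_torque"].round(3),"e7",s["effort"][6])
    if tgt is not None: print("tool shift units",(r.T@(np.array(tgt)-s["ee_pos"])/.05).round(3))
if __name__=="__main__":
    import sys
    st([float(a) for a in sys.argv[1:4]] or None)
E
python3 st.py .503 -.064 .131
```

```text
t 3.7 p [ 0.5024 -0.0648  0.2312] xang 152.63 z [-5.e-04 -6.e-04 -1.e+00] w 0.0852 gf 0.0
q [ 0.541  0.319 -0.657  1.816  0.219  1.081  0.898] F [-0.05  0.51  0.8 ] T [ 0.012  0.01  -0.01 ] e7 0.15238195192068815
tool shift units [-0.004  0.021  2.004]
```

Call:
{"fn": "arm_command", "kwargs": {"steps": [[[0, 0.02, 0.2], [0, 0, 0]], [[0, 0, 0.3], [0, 0, 0]], [[0, 0, 0.3], [0, 0, 0]], [[0, 0, 0.3], [0, 0, 0]], [[0, 0, 0.3], [0, 0, 0]], [[0, 0, 0.2], [0, 0, 0]], [[0, 0, 0.2], [0, 0, 0]], [[0, 0, 0.1], [0, 0, 0]], [[0, 0, 0.1], [0, 0, 0]], [[0, 0, 0], [0, 0, 0]], [[0, 0, 0], [0, 0, 0]]], "jaw": 1.0}}

```text
time_s: 4.8
ee_pos: [0.5036, -0.0626, 0.1316]
orientation: [0.0, 0.235, 0.972, 0.0]
ft_force: [1.1, 0.2, -0.2]
gripper_width: 0.0852
gripper_force: 0.0
```

Call:
{"fn": "arm_command", "kwargs": {"steps": [[[0, 0, 0], [0, 0, 0]], [[0, 0, 0], [0, 0, 0]], [[0, 0, 0], [0, 0, 0]], [[0, 0, 0], [0, 0, 0]], [[0, 0, 0], [0, 0, 0]], [[0, 0, 0], [0, 0, 0]], [[0, 0, 0], [0, 0, 0]], [[0, 0, 0], [0, 0, 0]], [[0, 0, 0], [0, 0, 0]], [[0, 0, 0], [0, 0, 0]]], "jaw": 0, "newtons": 35}}

```text
time_s: 5.8
ee_pos: [0.5033, -0.0629, 0.1314]
orientation: [-0.0, 0.235, 0.972, -0.0]
ft_force: [-2.1, -2.6, 6.1]
gripper_width: 0.0134
gripper_force: 40.1
```

```bash
python3 st.py .503 -.064 .131;python3 - <<'E'
from cell import optics
import cv2
c=optics.capture("scene")["img"][130:260,160:330,::-1]
cv2.imwrite("pics/g1.png",cv2.resize(c,None,fx=4.5,fy=4.5))
E
```

```text
t 5.8 p [ 0.5033 -0.0629  0.1314] xang 152.82 z [-2.e-04 -5.e-04 -1.e+00] w 0.0134 gf 40.13977646827698
q [ 0.485  0.433 -0.613  1.939  0.323  0.867  0.8  ] F [-2.14 -2.56  6.07] T [-0.598  0.537  0.005] e7 -0.011160244757775217
tool shift units [-0.005 -0.021  0.008]
```

View pics/g1.png

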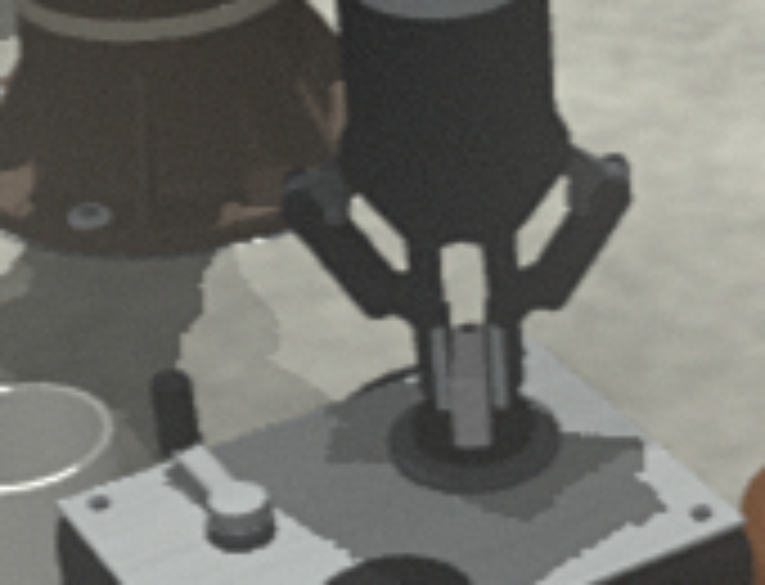

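The bar at (470,390) in the crop is held squarely between the pads. Now I turn clockwise (+tool z), with the first 60° certain to be free.

Call:
{"fn": "arm_command", "kwargs": {"steps": [[[0, -0.02, 0], [0, 0, 3]], [[0, 0, 0], [0, 0, 6]], [[0, 0, 0], [0, 0, 6]], [[0, 0, 0], [0, 0, 6]], [[0, 0, 0], [0, 0, 6]], [[0, 0, 0], [0, 0, 6]], [[0, 0, 0], [0, 0, 6]], [[0, 0, 0], [0, 0, 6]], [[0, 0, 0], [0, 0, 6]], [[0, 0, 0], [0, 0, 6]], [[0, 0, 0], [0, 0, 3]], [[0, 0, 0], [0, 0, 0]], [[0, 0, 0], [0, 0, 0]]]}}

```text
time_s: 7.15
ee_pos: [0.5039, -0.0628, 0.1315]
orientation: [0.0, 0.688, 0.725, 0.001]
ft_force: [3.7, 1.4, -0.6]
gripper_width: 0.013
gripper_force: 39.4
```

```bash
python3 st.py .503 -.064 .131
```

```text
t 7.15 p [ 0.5039 -0.0628  0.1315] xang 92.98 z [ 1.9e-03  6.0e-04 -1.0e+00] w 0.013 gf 39.366856813430786
q [ 0.299  0.388 -0.361  1.954  0.182  0.828 -0.109] F [ 3.75  1.42 -0.6 ] T [ 0.391 -0.97   0.019] e7 -0.18673655111342669
tool shift units [-0.023 -0.019  0.01 ]
```

Call:
{"fn": "arm_command", "kwargs": {"steps": [[[0, 0, 0], [0, 0, 3]], [[0, 0, 0], [0, 0, 3]], [[0, 0, 0], [0, 0, 0]], [[0, 0, 0], [0, 0, 0]]]}}

```text
time_s: 7.55
ee_pos: [0.5039, -0.0629, 0.1315]
orientation: [0.0, 0.725, 0.688, 0.001]
ft_force: [4.8, 2.2, -1.0]
gripper_width: 0.0133
gripper_force: 39.3
```

```bash
python3 st.py .503 -.064 .131
```

```text
t 7.55 p [ 0.5039 -0.0629  0.1315] xang 87.01 z [ 1.9e-03  6.0e-04 -1.0e+00] w 0.0133 gf 39.25809144973755
q [ 0.28   0.385 -0.336  1.956  0.169  0.825 -0.2  ] F [ 4.8   2.16 -0.98] T [ 0.622 -1.362 -0.015] e7 -0.13325675390660763
tool shift units [-0.022 -0.016  0.011]
```

Call:
{"fn": "arm_command", "kwargs": {"steps": [[[0, 0, 0], [0, 0, 2]], [[0, 0, 0], [0, 0, 2]], [[0, 0, 0], [0, 0, 0]], [[0, 0, 0], [0, 0, 0]]]}}

```text
time_s: 7.95
ee_pos: [0.504, -0.0629, 0.1316]
orientation: [0.0, 0.749, 0.663, 0.001]
ft_force: [5.0, 2.4, -1.7]
gripper_width: 0.0131
gripper_force: 39.3
```

```bash
python3 st.py
```

```text
t 7.95 p [ 0.504  -0.0629  0.1316] xang 83.02 z [ 2.1e-03  6.0e-04 -1.0e+00] w 0.0131 gf 39.251389503479004
q [ 0.267  0.383 -0.32   1.957  0.16   0.824 -0.261] F [ 4.99  2.43 -1.71] T [ 0.61  -1.298  0.071] e7 -0.0987033499404788
```

Call:
{"fn": "arm_command", "kwargs": {"steps": [[[0, 0, 0], [0, 0, 2]], [[0, 0, 0], [0, 0, 2]], [[0, 0, 0], [0, 0, 0]], [[0, 0, 0], [0, 0, 0]]]}}

```text
time_s: 8.35
ee_pos: [0.504, -0.063, 0.1316]
orientation: [0.0, 0.772, 0.636, 0.001]
ft_force: [5.2, 2.1, -1.5]
gripper_width: 0.0134
gripper_force: 39.2
```

```bash
python3 st.py
```

```text
t 8.35 p [ 0.504  -0.063   0.1316] xang 79.02 z [ 2.1e-03  6.0e-04 -1.0e+00] w 0.0134 gf 39.22889471054077
q [ 0.255  0.381 -0.303  1.958  0.151  0.822 -0.323] F [ 5.18  2.09 -1.46] T [ 0.568 -1.427  0.031] e7 -0.09869777597486973
```

Call:
{"fn": "arm_command", "kwargs": {"steps": [[[0, 0, 0], [0, 0, 2]], [[0, 0, 0], [0, 0, 2]], [[0, 0, 0], [0, 0, 0]], [[0, 0, 0], [0, 0, 0]]]}}

```text
time_s: 8.75
ee_pos: [0.5041, -0.063, 0.1316]
orientation: [0.0, 0.793, 0.609, 0.001]
ft_force: [5.3, 1.6, -1.5]
gripper_width: 0.0133
gripper_force: 39.2
```

```bash
python3 st.py
```

```text
t 8.75 p [ 0.5041 -0.063   0.1316] xang 75.02 z [ 2.3e-03  6.0e-04 -1.0e+00] w 0.0133 gf 39.20627474784851
q [ 0.242  0.379 -0.287  1.959  0.143  0.82  -0.384] F [ 5.32  1.6  -1.46] T [ 0.558 -1.491  0.049] e7 -0.09863996179774404
```

Call:
{"fn": "arm_command", "kwargs": {"steps": [[[0, 0, 0], [0, 0, 2]], [[0, 0, 0], [0, 0, 2]], [[0, 0, 0], [0, 0, 0]], [[0, 0, 0], [0, 0, 0]]]}}

```text
time_s: 9.15
ee_pos: [0.5041, -0.063, 0.1316]
orientation: [0.0, 0.814, 0.581, 0.001]
ft_force: [5.9, 1.4, -1.6]
gripper_width: 0.0128
gripper_force: 39.2
```

```bash
python3 st.py
```

```text
t 9.15 p [ 0.5041 -0.063   0.1316] xang 71.01 z [ 2.3e-03  6.0e-04 -1.0e+00] w 0.0128 gf 39.185033440589905
q [ 0.229  0.378 -0.27   1.96   0.134  0.819 -0.446] F [ 5.9   1.43 -1.6 ] T [ 0.537 -1.5    0.018] e7 -0.09856736054643989
```

Call:
{"fn": "arm_command", "kwargs": {"steps": [[[0, 0, 0], [0, 0, 2]], [[0, 0, 0], [0, 0, 2]], [[0, 0, 0], [0, 0, 0]], [[0, 0, 0], [0, 0, 0]]]}}

```text
time_s: 9.55
ee_pos: [0.5042, -0.063, 0.1316]
orientation: [0.0, 0.834, 0.552, 0.001]
ft_force: [6.4, 2.7, -2.2]
gripper_width: 0.0134
gripper_force: 39.2
```

```bash
python3 st.py
```

```text
t 9.55 p [ 0.5042 -0.063   0.1316] xang 67.01 z [ 2.5e-03  5.0e-04 -1.0e+00] w 0.0134 gf 39.16172683238983
q [ 0.217  0.376 -0.254  1.961  0.126  0.817 -0.507] F [ 6.42  2.74 -2.18] T [ 0.423 -1.559 -0.003] e7 -0.09849926456809044
```

Call:
{"fn": "arm_command", "kwargs": {"steps": [[[0, 0, 0], [0, 0, 2]], [[0, 0, 0], [0, 0, 2]], [[0, 0, 0], [0, 0, 0]], [[0, 0, 0], [0, 0, 0]]]}}

```text
time_s: 9.95
ee_pos: [0.5042, -0.0631, 0.1316]
orientation: [0.0, 0.853, 0.523, 0.001]
ft_force: [6.0, 2.3, -2.3]
gripper_width: 0.0132
gripper_force: 39.1
```

```bash
python3 st.py
```

```text
t 9.95 p [ 0.5042 -0.0631  0.1316] xang 63.01 z [ 2.6e-03  4.0e-04 -1.0e+00] w 0.0132 gf 39.131653904914856
q [ 0.204  0.374 -0.237  1.962  0.118  0.816 -0.569] F [ 5.99  2.28 -2.32] T [ 0.425 -1.564  0.026] e7 -0.09837915888056159
```

Call:
{"fn": "arm_command", "kwargs": {"steps": [[[0, 0, 0], [0, 0, 2]], [[0, 0, 0], [0, 0, 2]], [[0, 0, 0], [0, 0, 0]], [[0, 0, 0], [0, 0, 0]]]}}

```text
time_s: 10.35
ee_pos: [0.5043, -0.0631, 0.1316]
orientation: [0.0, 0.87, 0.492, 0.001]
ft_force: [7.3, 1.9, -1.4]
gripper_width: 0.0131
gripper_force: 39.1
```

```bash
python3 st.py
```

```text
t 10.35 p [ 0.5043 -0.0631  0.1316] xang 59.01 z [ 2.6e-03  4.0e-04 -1.0e+00] w 0.0131 gf 39.09861087799072
q [ 0.191  0.373 -0.221  1.963  0.109  0.814 -0.63 ] F [ 7.31  1.88 -1.39] T [ 0.445 -1.615  0.028] e7 -0.0982537167146802
```

Call:
{"fn": "arm_command", "kwargs": {"steps": [[[0, 0, 0], [0, 0, 2]], [[0, 0, 0], [0, 0, 2]], [[0, 0, 0], [0, 0, 0]], [[0, 0, 0], [0, 0, 0]]]}}

```text
time_s: 10.75
ee_pos: [0.5043, -0.0631, 0.1316]
orientation: [0.0, 0.887, 0.462, 0.001]
ft_force: [6.7, 1.6, -1.6]
gripper_width: 0.013
gripper_force: 39.1
```

```bash
python3 st.py
```

```text
t 10.75 p [ 0.5043 -0.0631  0.1316] xang 55.01 z [ 2.7e-03  4.0e-04 -1.0e+00] w 0.013 gf 39.06871318817139
q [ 0.179  0.371 -0.204  1.964  0.101  0.813 -0.692] F [ 6.74  1.6  -1.61] T [ 0.448 -1.616  0.056] e7 -0.09806126821786165
```

Call:
{"fn": "arm_command", "kwargs": {"steps": [[[0.01, 0.01, 0], [0, 0, 2]], [[0, 0, 0], [0, 0, 2]], [[0, 0, 0], [0, 0, 0]], [[0, 0, 0], [0, 0, 0]]]}}

```text
time_s: 11.15
ee_pos: [0.5046, -0.0632, 0.1315]
orientation: [0.0, 0.903, 0.431, 0.001]
ft_force: [5.0, 1.4, 0.3]
gripper_width: 0.0131
gripper_force: 39.3
```

```bash
python3 st.py
```

```text
t 11.15 p [ 0.5046 -0.0632  0.1315] xang 51.01 z [ 1.9e-03  1.0e-04 -1.0e+00] w 0.0131 gf 39.29041385650635
q [ 0.165  0.371 -0.187  1.964  0.093  0.813 -0.754] F [5.04 1.38 0.32] T [ 0.273 -1.278  0.148] e7 -0.1727029960602522
```

Call:
{"fn": "arm_command", "kwargs": {"steps": [[[0, 0, 0], [0, 0, 2]], [[0, 0, 0], [0, 0, 2]], [[0, 0, 0], [0, 0, 0]], [[0, 0, 0], [0, 0, 0]]]}}

```text
time_s: 11.55
ee_pos: [0.5046, -0.0632, 0.1316]
orientation: [0.0, 0.917, 0.399, 0.001]
ft_force: [5.5, 0.2, -0.4]
gripper_width: 0.0129
gripper_force: 39.4
```

```bash
python3 st.py
```

```text
t 11.55 p [ 0.5046 -0.0632  0.1316] xang 47.03 z [ 0.0019 -0.     -1.    ] w 0.0129 gf 39.39333915710449
q [ 0.153  0.37  -0.171  1.965  0.085  0.812 -0.815] F [ 5.49  0.22 -0.39] T [ 0.273 -1.345  0.363] e7 -0.3370193112641573
```

The stop was met: joint-7 torque rises at about 2.4 N m/rad. Contact is at tool angle 52.8°, so the target is 142.8°, which means turning back 95.8°.

Call:
{"fn": "arm_command", "kwargs": {"steps": [[[0, 0, 0], [0, 0, -3]], [[0, 0, 0], [0, 0, -6]], [[0, 0, 0], [0, 0, -6]], [[0, 0, 0], [0, 0, -6]], [[0, 0, 0], [0, 0, -6]], [[0, 0, 0], [0, 0, -6]], [[0, 0, 0], [0, 0, -6]], [[0, 0, 0], [0, 0, -6]], [[0, 0, 0], [0, 0, -6]], [[0, 0, 0], [0, 0, -6]], [[0, 0, 0], [0, 0, -6]], [[0, 0, 0], [0, 0, -6]], [[0, 0, 0], [0, 0, -6]], [[0, 0, 0], [0, 0, -6]], [[0, 0, 0], [0, 0, -6]], [[0, 0, 0], [0, 0, -6]], [[0, 0, 0], [0, 0, -2.8]], [[0, 0, 0], [0, 0, 0]], [[0, 0, 0], [0, 0, 0]], [[0, 0, 0], [0, 0, 0]]]}}

```text
time_s: 13.55
ee_pos: [0.5033, -0.0632, 0.1314]
orientation: [-0.0, 0.32, 0.948, -0.0]
ft_force: [0.5, 1.8, 5.3]
gripper_width: 0.0137
gripper_force: 40.1
```

```bash
python3 st.py .503 -.064 .131
```

```text
t 13.55 p [ 0.5033 -0.0632  0.1314] xang 142.72 z [-5.e-04  1.e-04 -1.e+00] w 0.0137 gf 40.126662254333496
q [ 0.454  0.424 -0.569  1.941  0.297  0.859  0.649] F [0.49 1.83 5.25] T [ 0.545 -0.036 -0.026] e7 0.07238504011183977
tool shift units [-0.005 -0.016  0.009]
```

Call:
{"fn": "arm_command", "kwargs": {"steps": [[[0, 0, 0], [0, 0, 0]], [[0, 0, 0], [0, 0, 0]], [[0, 0, 0], [0, 0, 0]], [[0, 0, 0], [0, 0, 0]], [[0, 0, 0], [0, 0, 0]], [[0, 0, 0], [0, 0, 0]], [[0, 0, 0], [0, 0, 0]], [[0, 0, 0], [0, 0, 0]], [[0, 0, -0.2], [0, 0, 0]], [[0, 0, -0.3], [0, 0, 0]], [[0, 0, -0.4], [0, 0, 0]], [[0, 0, -0.4], [0, 0, 0]], [[0, 0, -0.4], [0, 0, 0]], [[0, 0, -0.3], [0, 0, 0]], [[0, 0, 0], [0, 0, 0]], [[0, 0, 0], [0, 0, 0]]], "jaw": 1}}

```text
time_s: 15.15
ee_pos: [0.5036, -0.0634, 0.2315]
orientation: [0.0, 0.32, 0.947, -0.0]
ft_force: [-0.1, 0.2, 0.1]
gripper_width: 0.0857
gripper_force: 0.0
```

```bash
python3 st.py; python3 - <<'E'
from h import *
from cell import optics
c=optics.capture("scene");np.savez("scene1.npz",**c)
for f in("scene0.npz","scene1.npz"):
    c=dict(np.load(f));w=world(c)
    m=np.zeros((480,640),bool);m[195:250,240:290]=1
    hi=m&(w[...,2]>.146)&(w[...,2]<.160)&(abs(w[...,0]-.503)<.035)&(abs(w[...,1]+.064)<.035)
    q=w[hi];r=cv2.minAreaRect(q[:,:2].astype(np.float32)*1000);print(len(q),r)
    V=np.linalg.svd(q[:,:2]-q[:,:2].mean(0),full_matrices=False)[2][0];print(np.degrees(np.arctan2(V[1],V[0]))%180)
i=c["img"][130:260,160:330,::-1];cv2.imwrite("pics/s1.png",cv2.resize(i,None,fx=4.5,fy=4.5))
E
```

```text
t 15.15 p [ 0.5036 -0.0634  0.2315] xang 142.64 z [ 7.e-04 -3.e-04 -1.e+00] w 0.0857 gf 0.0
q [ 0.503  0.31  -0.61   1.817  0.2    1.076  0.739] F [-0.14  0.22  0.09] T [ 0.038 -0.007 -0.013] e7 0.043566139647737145
136 ((505.03460693359375, -64.31863403320312), (12.109659194946289, 45.911399841308594), 62.9340934753418)
152.68970501212095
149 ((504.98944091796875, -64.99729919433594), (14.240760803222656, 43.057640075683594), 52.71116638183594)
140.73677155879298
```

View pics/s1.png

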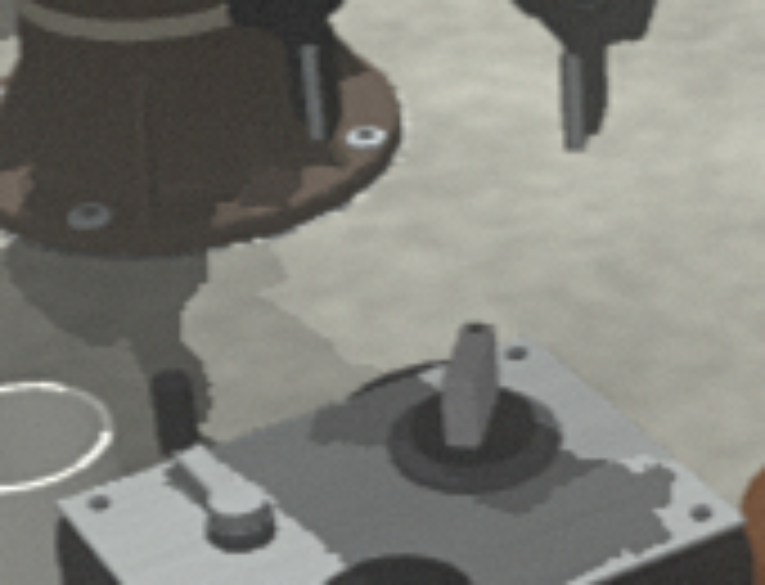

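The bar now reads 142.7° by the camera, 90° back from contact as intended. Now the lever: I turn the tool to x ≈ 3.7° and go above the knob.

Call:
{"fn": "arm_command", "kwargs": {"steps": [[[0, 0, 0], [0, 0, 4]], [[0, 0, 0], [0, 0, 8]], [[0, 0, 0], [0, 0, 8]], [[0, 0, 0], [0, 0, 8]], [[0, 0, 0], [0, 0, 8]], [[0, 0, 0], [0, 0, 8]], [[0, 0, 0], [0, 0, 8]], [[0, 0, 0], [0, 0, 8]], [[0, 0, 0], [0, 0, 8]], [[0, 0, 0], [0, 0, 8]], [[0, 0, 0], [0, 0, 8]], [[0, 0, 0], [0, 0, 8]], [[0, 0, 0], [0, 0, 8]], [[0, 0, 0], [0, 0, 8]], [[0, 0, 0], [0, 0, 8]], [[0, 0, 0], [0, 0, 8]], [[0, 0, 0], [0, 0, 8]], [[0, 0, 0], [0, 0, 7]], [[0, 0, 0], [0, 0, 0]], [[0, 0, 0], [0, 0, 0]]]}}

```text
time_s: 17.2
ee_pos: [0.5032, -0.0633, 0.2307]
orientation: [0.0, 0.999, 0.034, -0.001]
ft_force: [-0.2, -1.0, 0.3]
gripper_width: 0.0854
gripper_force: 0.0
```

```bash
python3 st.py .4583 -.1671 .129
```

```text
t 17.2 p [ 0.5032 -0.0633  0.2307] xang 3.86 z [-1.3e-03 -1.0e-04 -1.0e+00] w 0.0854 gf 0.0
q [ 0.159  0.256 -0.172  1.844  0.05   1.047 -1.536] F [-0.17 -1.    0.34] T [ 0.024 -0.008 -0.027] e7 -0.36542946472764015
tool shift units [-1.034  2.012  2.034]
```

Call:
{"fn": "arm_command", "kwargs": {"steps": [[[-0.15, 0.3, 0], [0, 0, 0]], [[-0.2, 0.4, 0], [0, 0, 0]], [[-0.2, 0.4, 0], [0, 0, 0]], [[-0.2, 0.4, 0], [0, 0, 0]], [[-0.2, 0.4, 0], [0, 0, 0]], [[-0.09, 0.1, 0.2], [0, 0, 0]], [[0, 0, 0.3], [0, 0, 0]], [[0, 0, 0.3], [0, 0, 0]], [[0, 0, 0.2], [0, 0, 0]], [[0, 0, 0], [0, 0, 0]], [[0, 0, 0], [0, 0, 0]]]}}

```text
time_s: 18.3
ee_pos: [0.4582, -0.166, 0.1812]
orientation: [-0.0, 0.999, 0.032, -0.0]
ft_force: [0.7, 0.1, -0.0]
gripper_width: 0.0855
gripper_force: 0.0
```

```bash
python3 st.py .4583 -.1671 .129;python3 - <<'E'
from h import *
from cell import optics
c=optics.capture("scene");w=world(c)
m=np.zeros((480,640),bool);m[205:228,190:208]=1
q=w[m&(w[...,2]>.140)&(w[...,2]<.156)&(c["img"].max(-1)<90)&(abs(w[...,0]-.46)<.015)];print(len(q),cv2.minAreaRect(q[:,:2].astype(np.float32)*1000),q.max(0))
i=c["img"][130:260,160:330,::-1];cv2.imwrite("pics/s2.png",cv2.resize(i,None,fx=4.5,fy=4.5))
E
```

```text
t 18.3 p [ 0.4582 -0.166   0.1812] xang 3.71 z [-4.e-04  3.e-04 -1.e+00] w 0.0855 gf 0.0
q [ 0.331  0.273 -0.114  1.958  0.038  0.913 -1.308] F [ 0.67  0.13 -0.03] T [-0.048  0.012 -0.019] e7 0.0049893654068000615
tool shift units [0.002 0.022 1.045]
88 ((459.42822265625, -167.193359375), (16.588088989257812, 14.675702095031738), 47.65966033935547) [ 0.4669832  -0.15911637  0.15475068]
```

View pics/s2.png

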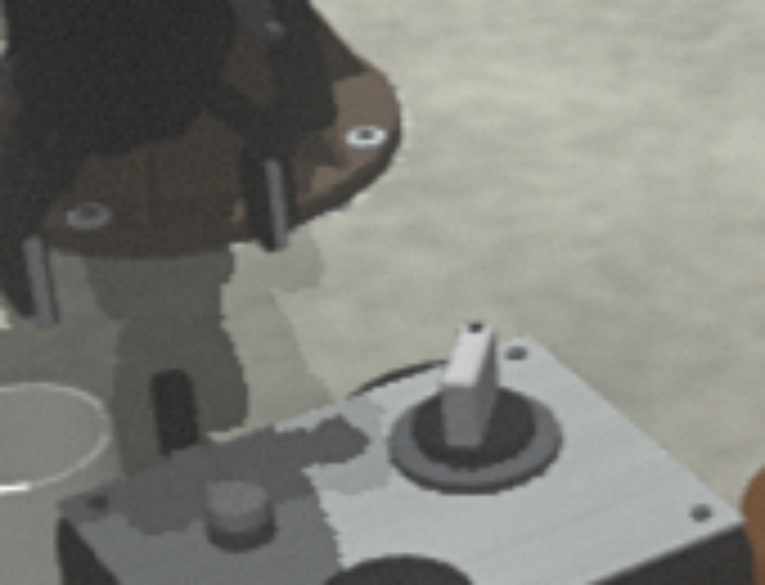

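The fingers straddle the knob at (175,410). I descend and grip it lightly.

Call:
{"fn": "arm_command", "kwargs": {"steps": [[[0, 0.02, 0.2], [0, 0, 0]], [[0, 0, 0.3], [0, 0, 0]], [[0, 0, 0.3], [0, 0, 0]], [[0, 0, 0.2], [0, 0, 0]], [[0, 0, 0.05], [0, 0, 0]], [[0, 0, 0], [0, 0, 0]], [[0, 0, 0], [0, 0, 0]]]}}

```text
time_s: 19.05
ee_pos: [0.4585, -0.1676, 0.1293]
orientation: [0.0, 0.999, 0.032, 0.0]
ft_force: [0.4, -0.1, -0.1]
gripper_width: 0.0852
gripper_force: 0.0
```

Call:
{"fn": "arm_command", "kwargs": {"steps": [[[0, 0, 0], [0, 0, 0]], [[0, 0, 0], [0, 0, 0]], [[0, 0, 0], [0, 0, 0]], [[0, 0, 0], [0, 0, 0]], [[0, 0, 0], [0, 0, 0]], [[0, 0, 0], [0, 0, 0]], [[0, 0, 0], [0, 0, 0]], [[0, 0, 0], [0, 0, 0]], [[0, 0, 0], [0, 0, 0]], [[0, 0, 0], [0, 0, 0]]], "jaw": 0, "newtons": 25}}

```text
time_s: 20.05
ee_pos: [0.4581, -0.1674, 0.1289]
orientation: [0.0, 0.999, 0.032, 0.0]
ft_force: [-0.9, 0.1, 4.8]
gripper_width: 0.0154
gripper_force: 25.1
```

```bash
python3 st.py .4583 -.1671 .129
```

```text
t 20.05 p [ 0.4581 -0.1674  0.1289] xang 3.64 z [ 1.e-04 -0.e+00 -1.e+00] w 0.0154 gf 25.078318119049072
q [ 0.328  0.341 -0.111  2.018  0.052  0.786 -1.32 ] F [-0.94  0.09  4.78] T [0.118 0.319 0.052] e7 -0.03620314411818981
tool shift units [ 0.004 -0.007 -0.002]
```

Call:
{"fn": "arm_command", "kwargs": {"steps": [[[0.004, 0.087, 0], [0, 0, -5]], [[0.004, 0.087, 0], [0, 0, -5]], [[0.004, 0.087, 0], [0, 0, -5]], [[0.004, 0.087, 0], [0, 0, -5]], [[0.004, 0.087, 0], [0, 0, -5]], [[0.004, 0.087, 0], [0, 0, -5]], [[0.004, 0.087, 0], [0, 0, -5]], [[0.004, 0.087, 0], [0, 0, -5]], [[0.004, 0.087, 0], [0, 0, -5]], [[0.004, 0.087, 0], [0, 0, -5]], [[0.004, 0.087, 0], [0, 0, -5]], [[0.004, 0.087, 0], [0, 0, -5]], [[0.004, 0.087, 0], [0, 0, -5]], [[0.004, 0.087, 0], [0, 0, -5]], [[0, 0, 0], [0, 0, 0]], [[0, 0, 0], [0, 0, 0]]]}}

```text
time_s: 21.65
ee_pos: [0.4946, -0.2129, 0.129]
orientation: [0.001, 0.801, 0.598, 0.0]
ft_force: [1.9, -3.0, 1.7]
gripper_width: 0.0147
gripper_force: 25.0
```

```bash
python3 st.py .5023 -.2135 .129
```

```text
t 21.65 p [ 0.4946 -0.2129  0.129 ] xang 73.46 z [ 1.6e-03 -8.0e-04 -1.0e+00] w 0.0147 gf 24.986130595207214
q [ 0.59   0.438 -0.379  1.884  0.21   0.857 -0.183] F [ 1.91 -3.02  1.68] T [-0.833 -0.476 -0.066] e7 0.28064548037946224
tool shift units [0.032 0.151 0.   ]
```

Call:
{"fn": "arm_command", "kwargs": {"steps": [[[0.004, 0.052, 0], [0, 0, -3]], [[0.004, 0.052, 0], [0, 0, -3]], [[0, 0, 0], [0, 0, 0]], [[0, 0, 0], [0, 0, 0]]]}}

```text
time_s: 22.05
ee_pos: [0.4993, -0.214, 0.129]
orientation: [0.001, 0.769, 0.639, 0.0]
ft_force: [2.1, -5.8, 2.3]
gripper_width: 0.0149
gripper_force: 25.0
```

```bash
python3 st.py .5023 -.2135 .129
```

```text
t 22.05 p [ 0.4993 -0.214   0.129 ] xang 79.41 z [ 0.0011 -0.0012 -1.    ] w 0.0149 gf 25.01130223274231
q [ 0.605  0.449 -0.402  1.87   0.226  0.866 -0.094] F [ 2.05 -5.77  2.28] T [-1.121 -0.394 -0.122] e7 0.17276172526180744
tool shift units [0.021 0.056 0.   ]
```

Call:
{"fn": "arm_command", "kwargs": {"steps": [[[0, 0.03, 0], [0, 0, -2]], [[0, 0, 0], [0, 0, 0]], [[0, 0, 0], [0, 0, 0]]]}}

```text
time_s: 22.35
ee_pos: [0.5008, -0.2143, 0.129]
orientation: [0.001, 0.758, 0.652, -0.0]
ft_force: [0.8, -5.2, 3.3]
gripper_width: 0.0149
gripper_force: 25.0
```

```bash
python3 st.py .5023 -.2135 .129
```

```text
t 22.35 p [ 0.5008 -0.2143  0.129 ] xang 81.41 z [ 0.001  -0.0012 -1.    ] w 0.0149 gf 25.029978454113007
q [ 0.61   0.452 -0.41   1.867  0.231  0.868 -0.064] F [ 0.78 -5.23  3.27] T [-1.13  -0.361 -0.142] e7 0.20536663010716438
tool shift units [0.02  0.028 0.001]
```

Call:
{"fn": "arm_command", "kwargs": {"steps": [[[0, 0.03, 0], [0, 0, -1]], [[0, 0, 0], [0, 0, 0]], [[0, 0, 0], [0, 0, 0]]]}}

```text
time_s: 22.65
ee_pos: [0.5019, -0.2144, 0.129]
orientation: [0.001, 0.752, 0.659, -0.0]
ft_force: [0.9, -6.3, 3.1]
gripper_width: 0.0148
gripper_force: 25.1
```

```bash
python3 st.py .5023 -.2135 .129
```

```text
t 22.65 p [ 0.5019 -0.2144  0.129 ] xang 82.43 z [ 3.0e-04 -1.2e-03 -1.0e+00] w 0.0148 gf 25.137697756290436
q [ 0.612  0.455 -0.414  1.863  0.235  0.871 -0.049] F [ 0.92 -6.26  3.13] T [-1.163 -0.09  -0.101] e7 0.1305407378822565
tool shift units [ 0.02   0.005 -0.   ]
```

Call:
{"fn": "arm_command", "kwargs": {"steps": [[[0.01, 0.03, 0], [0, 0, -1]], [[0, 0, 0], [0, 0, 0]], [[0, 0, 0], [0, 0, 0]]]}}

```text
time_s: 22.95
ee_pos: [0.5031, -0.2146, 0.129]
orientation: [0.001, 0.747, 0.665, -0.001]
ft_force: [-0.6, -6.7, 4.6]
gripper_width: 0.0146
gripper_force: 25.2
```

```bash
python3 st.py
```

```text
t 22.95 p [ 0.5031 -0.2146  0.129 ] xang 83.41 z [-3.0e-04 -1.7e-03 -1.0e+00] w 0.0146 gf 25.23277759552002
q [ 0.613  0.457 -0.418  1.86   0.238  0.873 -0.036] F [-0.59 -6.71  4.57] T [-1.344  0.188 -0.076] e7 0.08198559517040849
```

Call:
{"fn": "arm_command", "kwargs": {"steps": [[[0.01, 0.03, 0], [0, 0, -1]], [[0, 0, 0], [0, 0, 0]], [[0, 0, 0], [0, 0, 0]]]}}

```text
time_s: 23.25
ee_pos: [0.5032, -0.2145, 0.1288]
orientation: [-0.0, 0.741, 0.672, -0.002]
ft_force: [-6.1, -7.4, 9.3]
gripper_width: 0.0152
gripper_force: 25.7
```

```bash
python3 st.py
```

```text
t 23.25 p [ 0.5032 -0.2145  0.1288] xang 84.4 z [-0.003  -0.0018 -1.    ] w 0.0152 gf 25.681756138801575
q [ 0.614  0.459 -0.421  1.858  0.241  0.877 -0.022] F [-6.08 -7.35  9.32] T [-1.355  1.266  0.01 ] e7 0.020255492418073118
```

Call:
{"fn": "arm_command", "kwargs": {"steps": [[[0, 0.03, 0], [0, 0, 0]], [[0, 0, 0], [0, 0, 0]], [[0, 0, 0], [0, 0, 0]]]}}

```text
time_s: 23.55
ee_pos: [0.5033, -0.2145, 0.1287]
orientation: [-0.001, 0.741, 0.672, -0.003]
ft_force: [-11.1, -6.0, 13.6]
gripper_width: 0.0154
gripper_force: 26.3
```

```bash
python3 st.py
```

```text
t 23.55 p [ 0.5033 -0.2145  0.1287] xang 84.38 z [-0.0057 -0.0017 -1.    ] w 0.0154 gf 26.297526955604553
q [ 0.613  0.461 -0.421  1.855  0.241  0.881 -0.023] F [-11.07  -6.02  13.63] T [-1.257  2.332 -0.007] e7 0.004563461698126048
```

The stop is reached: the position has frozen while Fx climbs. I release and rise.

Call:
{"fn": "arm_command", "kwargs": {"steps": [[[0, 0, 0], [0, 0, 0]], [[0, 0, 0], [0, 0, 0]], [[0, 0, 0], [0, 0, 0]], [[0, 0, 0], [0, 0, 0]], [[0, 0, 0], [0, 0, 0]], [[0, 0, 0], [0, 0, 0]], [[0, 0, 0], [0, 0, 0]], [[0, 0, 0], [0, 0, 0]], [[0, 0, -0.2], [0, 0, 0]], [[0, 0, -0.4], [0, 0, 0]], [[0, 0, -0.5], [0, 0, 0]], [[0, 0, -0.5], [0, 0, 0]], [[0, 0, -0.5], [0, 0, 0]], [[0, 0, -0.5], [0, 0, 0]], [[0, 0, -0.3], [0, 0, 0]], [[0, 0, 0], [0, 0, 0]], [[0, 0, 0], [0, 0, 0]]], "jaw": 1}}

```text
time_s: 25.25
ee_pos: [0.5066, -0.213, 0.274]
orientation: [0.0, 0.739, 0.673, 0.0]
ft_force: [-1.1, -0.8, 0.0]
gripper_width: 0.0851
gripper_force: 0.0
```

```bash
python3 st.py; python3 - <<'E'
from h import *
from cell import optics
c=optics.capture("scene");w=world(c)
for nm,x,y in(("bar",.503,-.064),("knob",.5023,-.2135)):
    hi=(w[...,2]>.144)&(w[...,2]<.160)&(abs(w[...,0]-x)<.03)&(abs(w[...,1]-y)<.03)
    q=w[hi];print(nm,len(q),cv2.minAreaRect(q[:,:2].astype(np.float32)*1000))
i=c["img"][120:380,60:400,::-1];cv2.imwrite("pics/s3.png",cv2.resize(i,None,fx=2.2,fy=2.2))
E
```

```text
t 25.25 p [ 0.5066 -0.213   0.274 ] xang 84.64 z [ 5.e-04 -3.e-04 -1.e+00] w 0.0851 gf 0.0
q [ 0.648  0.32  -0.456  1.667  0.15   1.189  0.062] F [-1.13 -0.77  0.03] T [-0.009  0.091 -0.047] e7 0.025283731520175934
bar 164 ((504.5572814941406, -64.28958892822266), (14.181758880615234, 45.58739471435547), 53.806976318359375)
knob 81 ((502.8808288574219, -212.9957733154297), (15.387496948242188, 15.896842002868652), 55.39208984375)
```

View pics/s3.png

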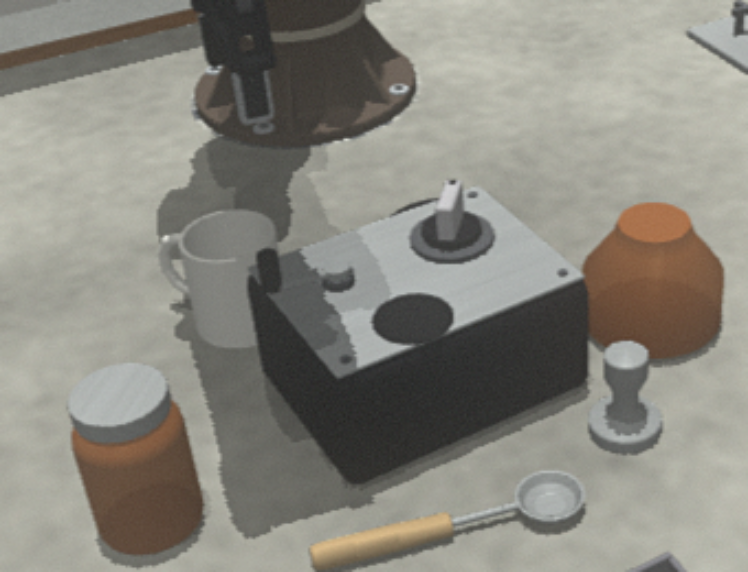

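The knob at (268,270) in the crop measures (503, −213) mm, against a predicted (502, −213.5) at the stop. The dial bar at (450,210) is unchanged and the visible bystanders have not moved. The gripper is free, so I hand in.

```bash
python3 -c "
from cell import job
print(job.close_job())"
```

```text
the job is handed in; nothing more can be done
None
```

I turned the dial gently to its stop (well under the 0.6 N m limit) and backed it off a quarter turn, then swung the lever to its stop and let go; nothing else was touched, and the job was handed in at about 25 s.

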